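# Hook the dropped relay out from under the wire shelf

### The arm

A 7-joint arm with a two-finger parallel gripper is mounted at the origin on a cart in front of the work surface, level with it; the furniture and walls round the work are solid. World frame = base frame: x ahead of the robot, y to its left, z up, the work surface at z = 0. Lengths are in m, angles in rad, forces in N, time in s.
With the tool pointing down it reaches from about 0.425 to 0.925 m from the base axis. Payload 6.8 kg.
Tool frame: the origin (TCP) lies on the centre line of the jaws, within the pads' length; the fingertips stand 14 mm ahead of it and the grasp point (between the pads) lies 5 mm behind it (bot.finger_overhang is the distance from the TCP to the fingertips, in m); z points along the fingers, y is the line along which they close (so a half turn about z gives the same grasp; the last joint's range is limited). The gripper opens to 85 mm and grips with 20 to 120 N. Pads are 22 mm wide; open, the fingers measure 114 mm over their backs; the gripper's body (76 mm by 85 mm) begins 54 mm behind the grasp point. The pads swing forward as they close: fully open they stand 13 mm farther back than shut.
Start: joints at [1.041, 0.477, 0.022, 1.555, -0.011, 1.109, -0.083], TCP at [0.276, -0.616, 0.245] pointing down, gripper open.
Joint ranges: [-2.96, 2.96], [-0.34, 2.1], [-1.41, 1.46], [0.24, 2.44], [-1.37, 4.51], [0.17, 1.92], [-2.96, 2.96]. Speed limits (rad/s): [2.39, 2.39, 3.14, 3.14, 3.14, 3.14, 3.14].

### API

Orientations are given as a unit quaternion [w, x, y, z].
In Python, from station import bot gives the robot as it stands.
- The arm moves only by the shell command python3 -m inch 'ROWS' [OPENING] [FORCE]. ROWS is JSON, a list of rows, each a list of 4 numbers: the shift along the tool's x, y, z in m, then the turn about the tool's z in degrees. A call has 1 to 12 rows; each row shifts and turns the commanded pose from where the row before left it, along the tool's axes as they then stand; what a row does not reach is not made up. A row lasts 1/10 s, in which the tool goes at most 50 mm and 8.59 degrees, less where a joint would pass 70% of its speed; a pose out of reach is approached as far as the arm can. A call is refused whole if a number of a shift passes 0.05 or a number of a turn 8.59, either way. A call with a gripper value outside its range is refused whole. OPENING is the finger opening in m, from 0 to 0.0854, set as the call begins (- or left out, the last holds). The fingers move at their own pace and stop on an object; FORCE is the grip in N (left out, the last holds). Time passes only in rows, so rows that do not move let the fingers close. It gives the time, the measured TCP pose, the force, the opening and the grip force at its end, in the units of the state.
- bot.get_obs(): the state, without advancing time (a new reading comes with each control period).
- bot.read_camera(name): name is "scene" or "top" or "wrist"; returns a dict with "color" (480x640x3 uint8, red, green, blue), "mtx" (3x3 intrinsics, pixels), "world_from_camera" (4x4, takes a point from camera to world coordinates); the wrist camera has in their place "hand_eye" (4x4, takes a point from camera to tool coordinates, whose origin is the TCP and whose axes are the flange's). Camera axes: x right, y up, looking along -z (the intrinsics and any distortion apply to the point x, -y, -z); pixel columns grow to the right and rows downward; lengths in m; the calibration is good to about 2 mm. A picture is of the moment at which its call begins: read the wrist's pose just before it. There is no depth.
- bot.hand_in(): hands the job in; it is judged then, once.
The state is a dict: "t": time; "q": joint angles; "joint_vel": joint speeds; "joint_torque": joint torques, N m; "eef_pos": TCP position; "tool_rot": TCP orientation; "contact_force": force on the tool from outside, world axes, zero at the start; "torque": the same for the moment, N m; "gripper_width": opening from 0.0 (shut) to 1.0 (fully open); "grasp_force": force on a finger pad.
Only numpy, scipy, OpenCV 4.12 (cv2) and the standard library are available. Lean on these libraries where they do the work, as an engineer would, in place of code of your own. Each camera call takes 0.05 s, during which the arm holds its last target. There are 200 camera calls.

### The job

A small blue relay has slid under the low wire shelf on the bench. With the flat orange-handled hook, draw the relay out until it lies on the open bench in front of the shelf, a finger's width or more clear of it, then lay the hook down flat on the bench, wholly out from under the shelf too. Do not touch the relay with the gripper or arm, and leave the green terminal block lying where it is under the shelf.

Things in the scene. Friction and masses are not known exactly. Their poses are not given: they have to be found in the camera images.
- hook: loose flat L-shaped hook, 0.1 kg, lying flat. Origin under the centre of its orange block handle, 90 (x) x 20 (y) x 30 (z) mm; x runs along the blade, z up. Flat dark metal blade 14 mm wide, 5 mm thick, underside level with the handle's, along x to x = 167 mm. At its end a toe of the same thickness, x = 153 to 167, stands out to y = +33 mm. Balances about 10 mm ahead of the origin
- hook_toe (a point): point on the hook in the middle of the toe: x = 160, y = 13, z = 2.5 mm in the hook's frame. Between the hook's start and the bench before the shelf stands a fixed cardboard tray 34 mm high, about x 0.24 to 0.63, y 0.01 to 0.23 m: carry the hook over it
- relay: loose blue box-shaped relay, 12 (x) x 28 (y) x 15 (z) mm, 11 to 19 g, lying on the bench under the shelf, 28 to 52 mm behind its front edge, its long side roughly along that edge. Origin at the centre of its underside, z up
- terminal_block: loose green screw terminal block, 22 (x) x 36 (y) x 17 (z) mm, also on the bench under the shelf, about 120 mm to one side of the relay (either side). Origin at the centre of its underside. To be left alone
- shelf: fixed low steel wire shelf, 120 (x) x 300 (y) mm, underside 46, top 54 mm above the bench, open all round but for a 13 mm leg at each corner. Origin on the bench under its centre; front edge (robot side) at x = -60 mm, y to the left, z up. Wires run along x 29 mm apart: one sees between them. Two jars and a tape roll stand on its rear half, to 100 mm above the bench

How it is judged:
At the end, for the whole second after the job is handed in: the relay rests on the bench, its centre 15 to 275 mm before the shelf's front edge and within 250 mm of its middle along it; the hook lies flat (10 degrees) and still on the bench, the middle of its toe at least 7 mm before that edge; the terminal block is where it was (15 mm) (x of relay in the frame of shelf between -0.335 and -0.075 m and y of relay in the frame of shelf between -0.25 and 0.25 m and height (world z) of relay between -0.01 and 0.02 m and linear speed of each of relay, hook below 0.02 m/s and x of hook_toe in the frame of shelf below -0.067 m and height (world z) of hook between -0.01 and 0.012 m and angle between hook's own z axis and vertical below 0.17 rad); the robot touches nothing.
It fails at once if the gripper or arm touches the relay (contact force between any of the fingers, the arm and relay above 0.3 N).
It fails at once if the terminal block is moved more than 15 mm (distance of terminal_block from where it was at the start of the episode above 0.015 m).
It also fails if it takes over 42 s, if anything falls off the work surface, if the arm or the gripper's body presses on something with over 40 N, if the wrist force passes 120 N, or if a joint passes its speed limit or range.

## Working session

There is one attempt and no reset: what is moved stays moved. The work goes in short steps, Python scripts to look and compute and a shell command to move; the robot and the scene stay as the last step left them, time stands still between calls to the robot, and variables do not carry over. Pictures are saved under pics/ and viewed, at most 12 in all, crops included, and the job is handed in when it is done.

```bash
ls; mkdir -p pics; cat > h.py <<'E'
import numpy as np, cv2
from station import bot
from scipy.spatial.transform import Rotation as R
def Rq(q): return R.from_quat([q[1],q[2],q[3],q[0]]).as_matrix()
def cam(n):
    o=bot.get_obs(); c=bot.read_camera(n)
    if n=="wrist":
        T=np.eye(4);T[:3,:3]=Rq(o["tool_rot"]);T[:3,3]=o["eef_pos"];W=T@c["hand_eye"]
    else: W=c["world_from_camera"]
    return c["color"],c["mtx"],np.array(W),c
def px2w(u,v,K,W,z):
    d=np.array([(u-K[0,2])/K[0,0],-(v-K[1,2])/K[1,1],-1.]);d=W[:3,:3]@d;p=W[:3,3]
    return p+d*(z-p[2])/d[2]
def w2px(p,K,W):
    c=np.linalg.inv(W)@np.append(p,1);return K[0,0]*c[0]/-c[2]+K[0,2],-K[1,1]*c[1]/-c[2]+K[1,2]
E
python3 - <<'E'
from h import *
for n in("top","scene"):
    c,K,W,d=cam(n);cv2.imwrite(f"pics/{n}0.png",c[:,:,::-1]);np.savez(f"pics/{n}0.npz",K=K,W=W,c=c);print(n,d.keys(),K.round(0).tolist(),W.round(3).tolist())
o=bot.get_obs();print(o["t"],Rq(o["tool_rot"]).round(2).tolist())
E
```

```text
pics
top dict_keys(['color', 'mtx', 'world_from_camera']) [[455.0, 0.0, 320.0], [0.0, 455.0, 248.0], [0.0, 0.0, 1.0]] [[0.027, 0.996, -0.088, 0.467], [-1.0, 0.028, 0.008, 0.137], [0.01, 0.088, 0.996, 1.165], [0.0, 0.0, 0.0, 1.0]]
scene dict_keys(['color', 'mtx', 'world_from_camera']) [[492.0, 0.0, 324.0], [0.0, 492.0, 247.0], [0.0, 0.0, 1.0]] [[-0.558, 0.522, -0.646, -0.189], [-0.83, -0.357, 0.428, 0.633], [-0.008, 0.775, 0.632, 0.778], [0.0, 0.0, 0.0, 1.0]]
0.1 [[0.91, 0.41, -0.0], [0.41, -0.91, 0.0], [-0.0, -0.0, -1.0]]
```

View pics/top0.png

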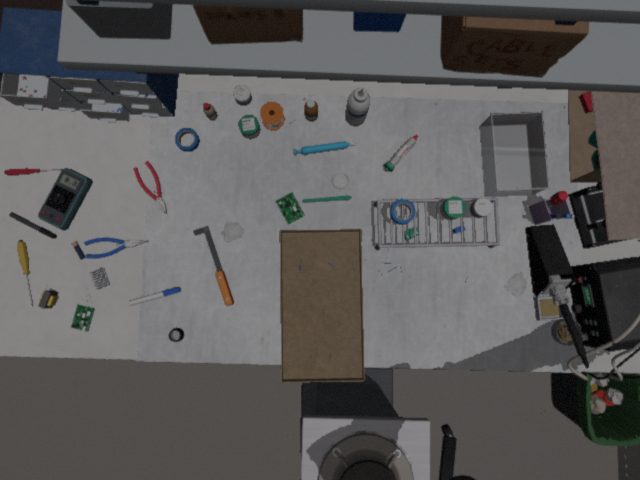

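View pics/scene0.png

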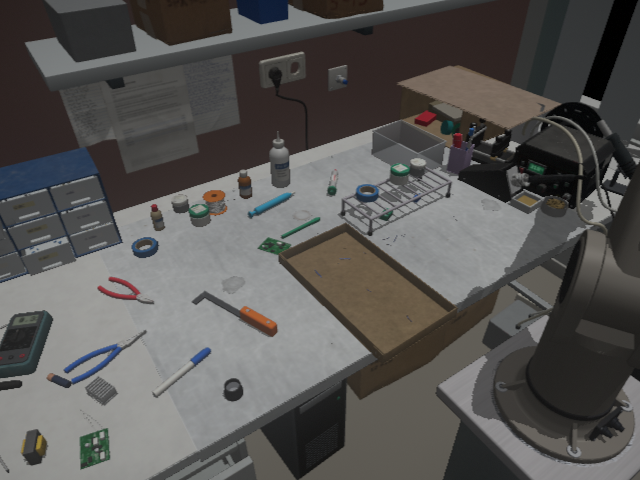

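```bash
python3 - <<'E'
from h import *
d=np.load("pics/top0.npz");c,K,W=d["c"],d["K"],d["W"]
a=cv2.resize(c[190:255,365:505],None,fx=5.5,fy=5.5,interpolation=cv2.INTER_CUBIC)
b=cv2.resize(c[220:315,185:245],None,fx=2.4,fy=2.4,interpolation=cv2.INTER_CUBIC)
im=np.zeros((600,800,3),np.uint8);im[:a.shape[0],:a.shape[1]]=a;im[360:360+b.shape[0],:b.shape[1]]=b
cv2.imwrite("pics/crop1.png",im[:,:,::-1])
hsv=cv2.cvtColor(c,cv2.COLOR_RGB2HSV)
def blob(lo,hi,x0,x1,y0,y1,z,n):
    m=cv2.inRange(hsv,lo,hi)[y0:y1,x0:x1];ys,xs=np.nonzero(m)
    r=cv2.minAreaRect(np.c_[xs+x0,ys+y0].astype(np.float32));print(n,len(xs),r);print([px2w(*p,K,W,z).round(4).tolist() for p in cv2.boxPoints(r)],px2w(xs.mean()+x0,ys.mean()+y0,K,W,z).round(4))
blob((5,120,90),(20,255,255),205,245,262,312,.03,"handle")
blob((100,120,50),(130,255,255),440,475,222,245,.012,"relay")
blob((55,80,40),(95,255,255),398,422,222,245,.012,"tb")
for p in [(372,247),(497,245),(374,200),(495,200)]: print(p,px2w(*p,K,W,.054).round(3))
for p in [(195,229),(208,227)]: print(p,px2w(*p,K,W,.005).round(3))
E
```

```text
handle 226 ((223.55001831054688, 287.6500244140625), (35.10127639770508, 6.957010269165039), 71.56504821777344)
[[0.5004, 0.3873, 0.03], [0.5063, 0.3712, 0.03], [0.4249, 0.3401, 0.03], [0.419, 0.3561, 0.03]] [0.4631 0.3638 0.03  ]
relay 33 ((458.7931213378906, 229.01722717285156), (4.070499897003174, 10.373208999633789), 66.80140686035156)
[[0.6273, -0.2123, 0.012], [0.6386, -0.2368, 0.012], [0.629, -0.2409, 0.012], [0.6178, -0.2164, 0.012]] [ 0.6267 -0.2244  0.012 ]
tb 67 ((411.0000305175781, 233.00001525878906), (8.049844741821289, 14.310833930969238), 63.43495178222656)
[[0.6149, -0.0831, 0.012], [0.6323, -0.1157, 0.012], [0.614, -0.1251, 0.012], [0.5966, -0.0925, 0.012]] [ 0.6132 -0.1003  0.012 ]
(372, 247) [0.572 0.    0.054]
(497, 245) [ 0.585 -0.308  0.054]
(374, 200) [ 0.689 -0.003  0.054]
(495, 200) [ 0.698 -0.303  0.054]
(195, 229) [0.61  0.448 0.005]
(208, 227) [0.616 0.415 0.005]
```

View pics/crop1.png

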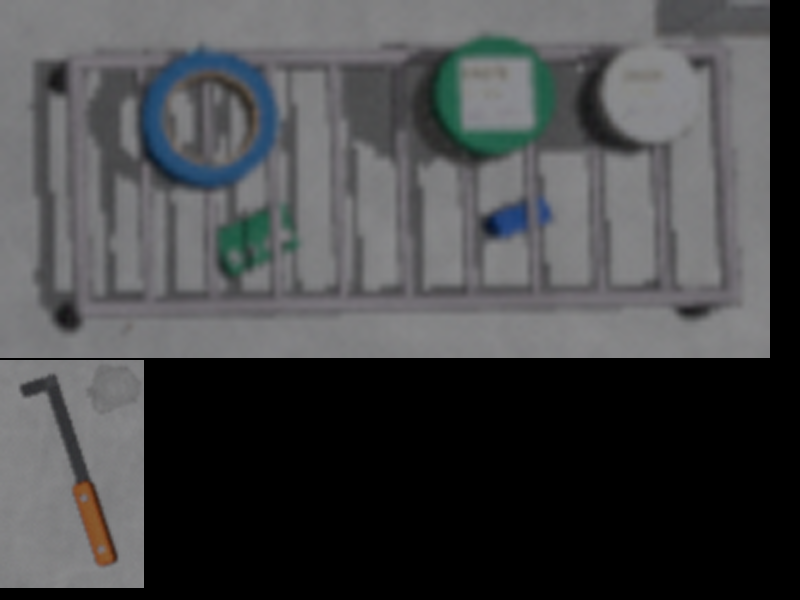

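The top view shows the shelf with its front edge at row ~246, the relay at (459,229), the terminal block at (411,233) and the hook handle at (224,288). I'll start with the hook, and pause above the shelf front on the way for a close look at the relay.

```bash
python3 -m inch '[[0,0,-0.04,0],[0,0,-0.04,0],[0.029,-0.029,0,0],[0.029,-0.029,0,0],[0.029,-0.029,0,0],[0.029,-0.029,0,0],[0.029,-0.029,0,0],[0.029,-0.029,0,0],[0.029,-0.029,0,0],[0.029,-0.029,0,0],[0.029,-0.029,0,0],[0.029,-0.029,0,0]]' 0.05 && python3 -m inch '[[0,0,0,0],[0,0,0,0]]'
python3 - <<'E'
from h import *
c,K,W,d=cam("wrist");cv2.imwrite("pics/w1.png",c[:,:,::-1]);np.savez("pics/w1.npz",K=K,W=W,c=c);print(K.round(1).tolist(),np.array(d["hand_eye"]).round(3).tolist(),bot.get_obs()["eef_pos"],W.round(3).tolist())
print(w2px([.627,-.225,0],K,W))
E
```

```text
t: 1.3
eef_pos: [0.4223, -0.2308, 0.3251]
tool_rot: [-0.0, 0.978, 0.209, -0.0]
contact_force: [0.3, -0.3, 0.1]
gripper_width: 0.581
grasp_force: 0.0
t: 1.5
eef_pos: [0.4223, -0.2319, 0.3251]
tool_rot: [0.0, 0.978, 0.21, -0.0]
contact_force: [-0.4, 0.3, 0.9]
gripper_width: 0.587
grasp_force: 0.0
[[376.6, 0.0, 315.7], [0.0, 376.6, 241.6], [0.0, 0.0, 1.0]] [[0.001, 0.964, 0.264, 0.067], [1.0, -0.001, -0.001, -0.0], [-0.0, 0.264, -0.964, -0.128], [0.0, 0.0, 0.0, 1.0]] [ 0.42179994 -0.23309314  0.32510011] [[0.413, 0.878, 0.241, 0.483], [-0.911, 0.398, 0.11, -0.204], [0.0, -0.265, 0.964, 0.453], [0.0, 0.0, 0.0, 1.0]]
(np.float64(388.6563437071227), np.float64(19.960403870698315))
```

View pics/w1.png

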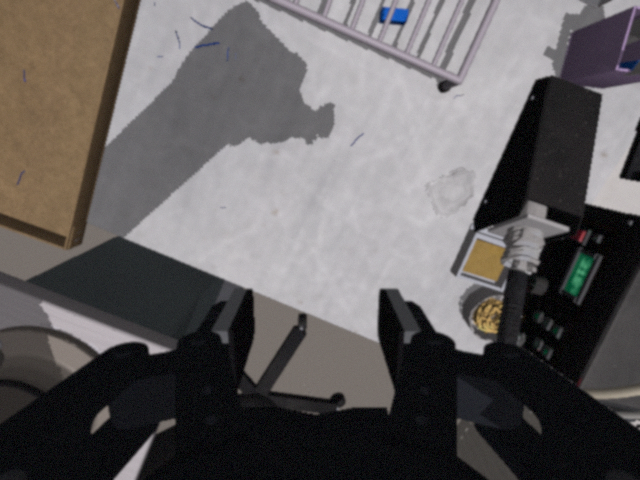

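```bash
python3 - <<'E'
from h import *
d=np.load("pics/w1.npz");c,K,W=d["c"],d["K"],d["W"]
h=cv2.cvtColor(c,cv2.COLOR_RGB2HSV);m=cv2.inRange(h,(100,120,50),(130,255,255))[0:32,370:420];ys,xs=np.nonzero(m)
P=np.array([px2w(x+370,y,K,W,.012)[:2] for x,y in zip(xs,ys)]).astype(np.float32)*1000
r=cv2.minAreaRect(P);print(r,P.mean(0),xs.min()+370,xs.max()+370,ys.min(),ys.max(),len(xs))
print("leg",px2w(444,88,K,W,0),"edge",px2w(460,84,K,W,.05),px2w(270,0,K,W,.05))
for p in [(475,228),(455,275),(545,78)]:print(px2w(*p,K,W,0),px2w(*p,K,W,.08))
E
```

```text
((628.9725341796875, -227.3709716796875), (13.44464111328125, 28.656164169311523), 21.727291107177734) [ 629.756   -228.35742] 380 408 8 23 296
leg [ 0.59199784 -0.31291911  0.        ] edge [ 0.58978837 -0.31359219  0.05      ] [ 0.57980518 -0.11293019  0.05      ]
[ 0.46685804 -0.42769535  0.        ] [ 0.46968708 -0.38822938  0.08      ]
[ 0.40291696 -0.43617338  0.        ] [ 0.41703193 -0.39521099  0.08      ]
[ 0.64760077 -0.410376    0.        ] [ 0.61852782 -0.37396698  0.08      ]
```

```bash
python3 -m inch '[[0.021,-0.038,0.005,0],[0.021,-0.038,0.005,0],[0.021,-0.038,0.005,0],[0.021,-0.038,0.005,0],[0.021,-0.038,0.005,0],[0.021,-0.038,0.005,0],[0.021,-0.038,0.005,0],[0.021,-0.038,0.005,0],[0.021,-0.038,0.005,0],[0.021,-0.038,0.005,0],[0.021,-0.038,0.005,0],[0.021,-0.038,0.005,0]]' && python3 -m inch '[[0.021,-0.036,0.02,0],[0.021,-0.036,0.02,0],[0,0,0.03,0],[0,0,0,0],[0,0,0,0],[0,0,0,0]]'
python3 - <<'E'
from h import *
o=bot.get_obs();c,K,W,d=cam("wrist");np.savez("pics/w2.npz",K=K,W=W,c=c);cv2.imwrite("pics/w2.png",c[:,:,::-1])
h=cv2.cvtColor(c,cv2.COLOR_RGB2HSV);m=cv2.inRange(h,(5,130,90),(20,255,255))
n,l,s,ce=cv2.connectedComponentsWithStats(m);i=1+s[1:,4].argmax();ys,xs=np.nonzero(l==i);print(s[i])
for z in(.03,.015):
    P=np.array([px2w(x,y,K,W,z)[:2] for x,y in zip(xs,ys)]).astype(np.float32)*1000;print(cv2.minAreaRect(P))
E=Rq(o["tool_rot"]);print(o["eef_pos"],np.degrees(np.arctan2(E[1,0],E[0,0])))
E
```

```text
t: 2.75
eef_pos: [0.4668, 0.2864, 0.2647]
tool_rot: [0.0, 0.978, 0.207, -0.0]
contact_force: [0.1, -0.6, 0.7]
gripper_width: 0.587
grasp_force: 0.0
t: 3.35
eef_pos: [0.4759, 0.3684, 0.1967]
tool_rot: [0.0, 0.978, 0.208, 0.001]
contact_force: [-0.0, -0.1, 0.6]
gripper_width: 0.589
grasp_force: 0.0
[ 302  184   27  105 2205]
((465.639892578125, 365.0240478515625), (87.29855346679688, 18.767854690551758), 20.898557662963867)
((462.0448303222656, 363.4599304199219), (91.73828887939453, 19.722270965576172), 20.89858627319336)
[0.47585569 0.36838005 0.1966971 ] 24.006472739130523
```

View pics/w2.png

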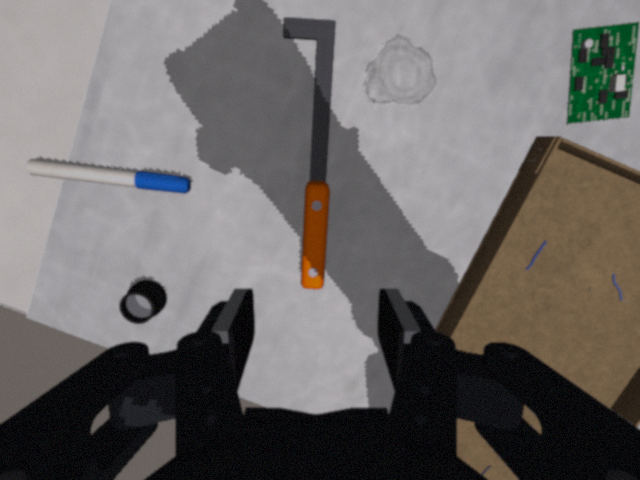

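The wrist view shows the hook handle at (302–329, 184–289) and the toe at top (285–335, 28). The tool is already over the grasp point, so it only needs a 3° turn and the descent.

```bash
python3 -m inch '[[0,0,0.04,3.1],[0,0,0.04,0],[0,0,0.04,0],[0,0,0.03,0],[0,0,0.018,0],[0,0,0.01,0],[0,0,0,0],[0,0,0,0]]' && python3 -m inch '[[0,0,0,0],[0,0,0,0],[0,0,0,0],[0,0,0,0],[0,0,0,0],[0,0,0,0],[0,0,0,0]]' 0 70 && python3 -m inch '[[0,0,-0.02,0],[0,0,-0.02,0],[0,0,-0.04,0],[0,0,-0.04,0],[0,0,0,0],[0,0,0,0]]'
python3 - <<'E'
from h import *
o=bot.get_obs();c,K,W,d=cam("wrist");np.savez("pics/w3.npz",K=K,W=W,c=c);cv2.imwrite("pics/w3.png",c[:,:,::-1])
E=Rq(o["tool_rot"]);print(o["eef_pos"],np.degrees(np.arctan2(E[1,0],E[0,0])),o["torque"])
E
```

```text
t: 4.2
eef_pos: [0.4752, 0.3703, 0.0188]
tool_rot: [-0.001, 0.983, 0.183, 0.001]
contact_force: [0.4, 0.0, 0.2]
gripper_width: 0.586
grasp_force: 0.0
t: 4.9
eef_pos: [0.475, 0.3702, 0.0187]
tool_rot: [-0.0, 0.983, 0.183, 0.001]
contact_force: [-0.8, -1.6, 5.9]
gripper_width: 0.22
grasp_force: 69.3
t: 5.5
eef_pos: [0.4748, 0.3697, 0.1383]
tool_rot: [-0.0, 0.983, 0.183, 0.001]
contact_force: [-0.2, -0.7, -1.8]
gripper_width: 0.223
grasp_force: 68.4
[0.47475259 0.36967795 0.13833135] 21.052295406670485 [-0.02299951  0.04054212  0.02583098]
```

View pics/w3.png

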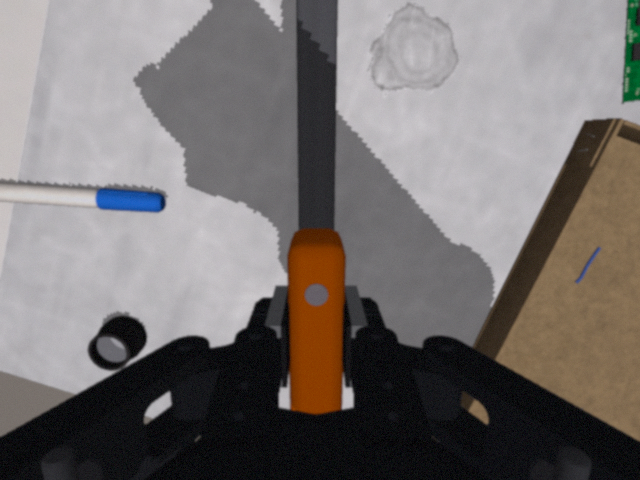

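```bash
python3 -m inch '[[-0.007,0.018,-0.008,0],[-0.014,0.0365,-0.008,0],[-0.014,0.0365,-0.008,0],[-0.014,0.0365,-0.008,0],[-0.014,0.0365,-0.008,0],[-0.014,0.0365,-0.008,0],[-0.014,0.0365,-0.008,0],[-0.014,0.0365,0,0],[-0.014,0.0365,0,0],[-0.014,0.0365,0,0],[-0.014,0.0365,0,0],[-0.014,0.0365,0,0]]' && python3 -m inch '[[-0.007,0.018,0,0],[-0.0235,0.026,0,0],[-0.0235,0.026,0,0],[-0.0235,0.026,0,0],[-0.0235,0.026,0,0],[-0.0235,0.026,0,0],[-0.0235,0.026,0,0],[0,0,0,0],[0,0,0,0]]'
python3 - <<'E'
from h import *
o=bot.get_obs();c,K,W,d=cam("wrist");cv2.imwrite("pics/w4.png",c[:,:,::-1])
E=Rq(o["tool_rot"]);print(o["eef_pos"],np.degrees(np.arctan2(E[1,0],E[0,0])),o["t"])
h=cv2.cvtColor(c,cv2.COLOR_RGB2HSV);m=cv2.inRange(h,(100,120,50),(130,255,255))
n,l,s,ce=cv2.connectedComponentsWithStats(m)
for i in range(1,n):
    if s[i,4]>60:
        ys,xs=np.nonzero(l==i);P=np.array([px2w(x,y,K,W,.012)[:2] for x,y in zip(xs,ys)]).astype(np.float32)*1000;print(s[i],cv2.minAreaRect(P))
z=o["eef_pos"][2]-.0187
for p in [(.042,0,.03),(.167,-.007,.005),(.153,.007,.005),(.153,.033,.005)]:
    q=np.array(o["eef_pos"])+np.array(p)[0]*E[:,0]-.0106*E[:,0]-p[1]*E[:,1];q[2]=z+p[2];print(p,w2px(q,K,W))
E
```

```text
t: 6.75
eef_pos: [0.4734, -0.0815, 0.1918]
tool_rot: [-0.0, 0.983, 0.183, -0.001]
contact_force: [0.2, 0.5, -0.5]
gripper_width: 0.215
grasp_force: 68.6
t: 7.65
eef_pos: [0.398, -0.2955, 0.1918]
tool_rot: [-0.001, 0.983, 0.182, -0.001]
contact_force: [0.6, 1.1, -1.0]
gripper_width: 0.223
grasp_force: 68.6
[ 0.39797554 -0.29547695  0.19179171] 20.93874296945743 7.65
(0.042, 0, 0.03) (np.float64(316.42275852810957), np.float64(251.30578371045965))
(0.167, -0.007, 0.005) (np.float64(340.6533150587834), np.float64(-172.3264018656666))
(0.153, 0.007, 0.005) (np.float64(294.5502776142449), np.float64(-115.50886121324848))
(0.153, 0.033, 0.005) (np.float64(210.58471694248584), np.float64(-115.53960229842531))
```

View pics/w4.png

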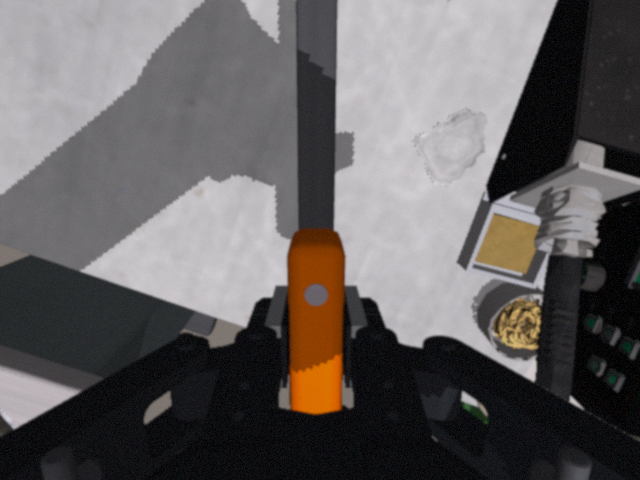

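```bash
python3 -m inch '[[0,0,0.04,0],[0,0,0.04,0],[0,0,0.04,0],[0,0,0.02,0],[0,0,0.0095,0],[0,0,0,0],[0,0,0,0]]' && python3 -m inch '[[0.0137,0.0055,0,0],[0.0137,0.0055,0,0],[0.0137,0.0055,0,0],[0.0137,0.0055,0,0],[0.0137,0.0055,0,0],[0.0137,0.0055,0,0],[0.0137,0.0055,0,0],[0.0137,0.0055,0,0],[0,0,0,0],[0,0,0,0]]'
python3 - <<'E'
from h import *
o=bot.get_obs();c,K,W,d=cam("top");c2,K2,W2,_=cam("scene")
E=Rq(o["tool_rot"]);print(o["eef_pos"],np.degrees(np.arctan2(E[1,0],E[0,0])),o["t"])
def pj(K,W,r):
  for p in [(.153,.007,.005),(.153,.033,.005),(.167,.033,.005),(.167,-.007,.005)]:
    q=np.array(o["eef_pos"])+(p[0]-.0106)*E[:,0]-p[1]*E[:,1];q[2]=o["eef_pos"][2]-.0187+p[2];print(p,q.round(4),((np.array(w2px(q,K,W))-r)*5.5).round())
a=c[190:255,365:505];b=c2[150:240,320:465]
pj(K,W,(365,190));pj(K2,W2,(320,150))
f=lambda a:cv2.resize(a,None,fx=5.5,fy=5.5,interpolation=cv2.INTER_CUBIC)
a=f(a);b=f(b[:,:])[:240];im=np.zeros((600,800,3),np.uint8);im[:a.shape[0],:a.shape[1]]=a;im[358:598,:b.shape[1]]=b[:,:800]
cv2.imwrite("pics/c5.png",np.clip(im[:,:,::-1]*1.5,0,255))
E
```

```text
t: 8.4
eef_pos: [0.4002, -0.2951, 0.0446]
tool_rot: [0.0, 0.983, 0.183, 0.001]
contact_force: [1.5, 0.1, -0.5]
gripper_width: 0.217
grasp_force: 68.6
t: 9.4
eef_pos: [0.5174, -0.2968, 0.0435]
tool_rot: [-0.0, 0.983, 0.183, -0.0]
contact_force: [0.4, 0.1, -1.2]
gripper_width: 0.218
grasp_force: 68.6
[ 0.51742279 -0.29675093  0.04351358] 21.092022985134914 9.4
(0.153, 0.007, 0.005) [ 0.6478 -0.239   0.0298] [555. 168.]
(0.153, 0.033, 0.005) [ 0.6384 -0.2147  0.0298] [502. 187.]
(0.167, 0.033, 0.005) [ 0.6515 -0.2097  0.0298] [491. 158.]
(0.167, -0.007, 0.005) [ 0.6659 -0.247   0.0298] [572. 130.]
(0.153, 0.007, 0.005) [ 0.6478 -0.239   0.0298] [534. 203.]
(0.153, 0.033, 0.005) [ 0.6384 -0.2147  0.0298] [511. 226.]
(0.167, 0.033, 0.005) [ 0.6515 -0.2097  0.0298] [486. 217.]
(0.167, -0.007, 0.005) [ 0.6659 -0.247   0.0298] [522. 183.][ WARN:0@2.797] global loadsave.cpp:1063 imwrite_ Unsupported depth image for selected encoder is fallbacked to CV_8U.
```

View pics/c5.png

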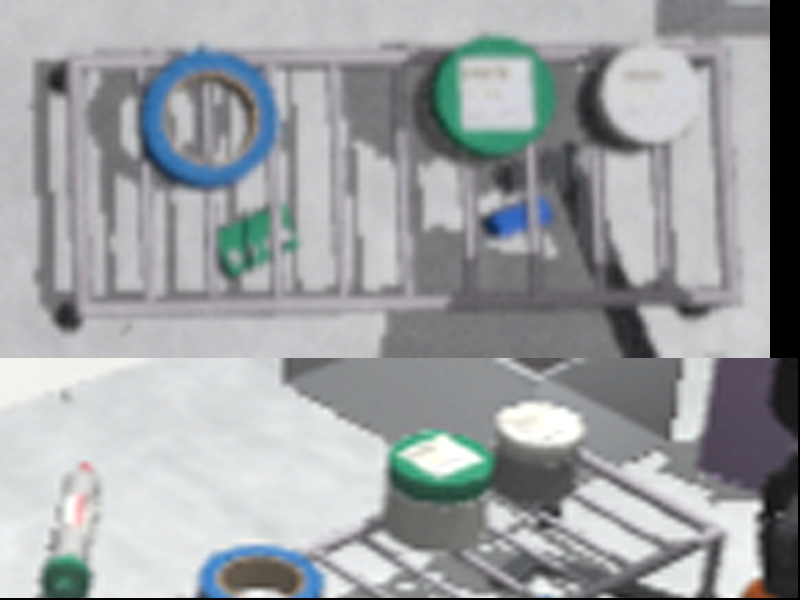

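The toe is over the space behind the relay, with the relay undisturbed at (518,217) in the crop and the blade to its right. I'll shift slightly right and back for margin, then lower.

```bash
python3 -m inch '[[0.003,0.002,0,0],[0,0,0.008,0],[0,0,0.008,0],[0,0,0.007,0],[0,0,0,0],[0,0,0,0]]' 
python3 - <<'E'
from h import *
o=bot.get_obs();c,K,W,d=cam("top")
print(o["eef_pos"],o["contact_force"],o["torque"])
a=cv2.resize(c[205:255,425:505],None,fx=8,fy=8,interpolation=cv2.INTER_CUBIC)
cv2.imwrite("pics/c6.png",np.clip(a[:,:,::-1]*1.5,0,255).astype(np.uint8))
E
```

```text
t: 10.1
eef_pos: [0.5206, -0.2977, 0.0204]
tool_rot: [-0.0, 0.983, 0.183, -0.0]
contact_force: [-0.9, -0.4, -1.1]
gripper_width: 0.222
grasp_force: 68.4
[ 0.52061424 -0.29769014  0.02035587] [-0.89356972 -0.38534091 -1.09841194] [0.05143885 0.0111756  0.01576691]
```

View pics/c6.png

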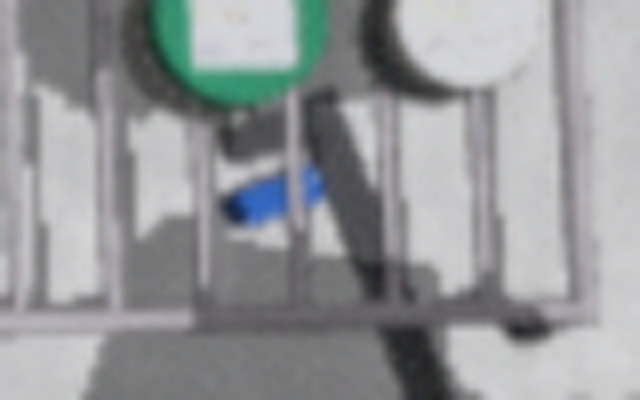

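The toe sits right behind the relay and spans it, from (225,150) to (310,110), with the blade alongside. I'll pull straight out.

```bash
python3 -m inch '[[-0.004,-0.0015,0,0],[-0.006,-0.0023,0,0],[-0.009,-0.0035,0,0],[-0.009,-0.0035,0,0],[-0.009,-0.0035,0,0],[-0.009,-0.0035,0,0],[-0.009,-0.0035,0,0],[-0.009,-0.0035,0,0],[-0.009,-0.0035,0,0],[-0.009,-0.0035,0,0],[-0.009,-0.0035,0,0],[-0.009,-0.0035,0,0]]' && python3 -m inch '[[-0.007,-0.0027,0,0],[-0.004,-0.0015,0,0],[-0.002,-0.0008,0,0],[0,0,0,0],[0,0,0,0]]'
python3 - <<'E'
from h import *
o=bot.get_obs();c,K,W,d=cam("top")
print(o["eef_pos"],o["contact_force"])
a=cv2.resize(c[195:305,365:525],None,fx=5,fy=5,interpolation=cv2.INTER_CUBIC)
h=cv2.cvtColor(c,cv2.COLOR_RGB2HSV);m=cv2.inRange(h,(100,120,50),(130,255,255))[220:290,430:510];ys,xs=np.nonzero(m);print(len(xs),px2w(xs.mean()+430,ys.mean()+220,K,W,.012))
cv2.imwrite("pics/c7.png",np.clip(a[:,:,::-1]*1.5,0,255).astype(np.uint8))
E
```

```text
t: 11.35
eef_pos: [0.4129, -0.2976, 0.0208]
tool_rot: [0.0, 0.983, 0.183, 0.0]
contact_force: [0.1, -0.9, -0.7]
gripper_width: 0.219
grasp_force: 68.5
t: 11.85
eef_pos: [0.4002, -0.2976, 0.0209]
tool_rot: [0.0, 0.983, 0.183, 0.0]
contact_force: [0.7, 0.3, -0.7]
gripper_width: 0.22
grasp_force: 68.5
[ 0.40016566 -0.29755982  0.02086396] [ 0.71702419  0.28961274 -0.67706484]
53 [ 0.51575169 -0.22781024  0.012     ]
```

View pics/c7.png

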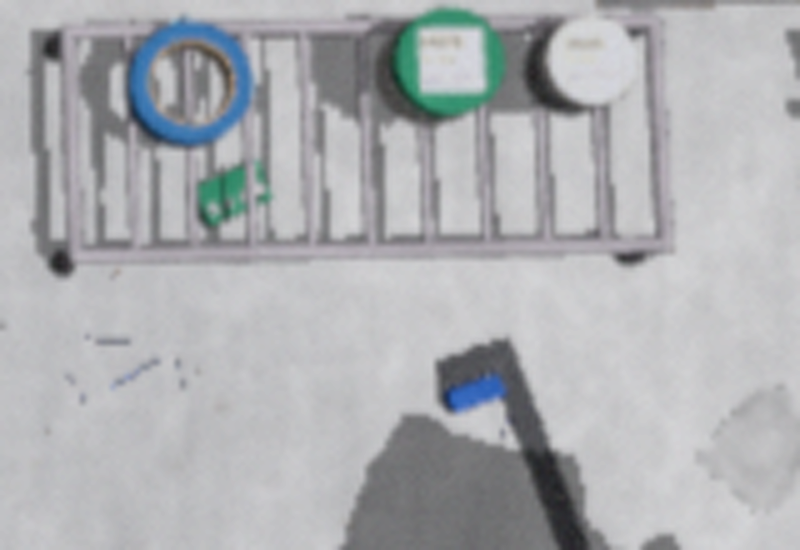

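The relay is on the open bench at crop (475,393), about 65 mm in front of the shelf. The hook toe is clear too, and the terminal block hasn't moved. Now I'll set the hook down and release.

```bash
python3 -m inch '[[0,0,0.0015,0],[0,0,0.001,0],[0,0,0,0],[0,0,0,0]]' && python3 -m inch '[[0,0,0,0],[0,0,0,0],[0,0,0,0],[0,0,0,0],[0,0,0,0],[0,0,0,0]]' 0.05 && python3 -m inch '[[0,0,-0.01,0],[0,0,-0.02,0],[0,0,-0.03,0],[0,0,-0.04,0],[0,0,-0.04,0],[0,0,0,0],[0,0,0,0],[0,0,0,0]]'
python3 - <<'E'
from h import *
c,K,W,d=cam("wrist");cv2.imwrite("pics/w8.png",c[:,:,::-1])
E
```

```text
t: 12.3
eef_pos: [0.4, -0.2975, 0.0187]
tool_rot: [0.0, 0.983, 0.183, 0.0]
contact_force: [-1.7, 1.6, 4.9]
gripper_width: 0.221
grasp_force: 69.4
t: 12.9
eef_pos: [0.3997, -0.2976, 0.0183]
tool_rot: [-0.0, 0.983, 0.183, -0.0]
contact_force: [-0.9, -0.2, 0.6]
gripper_width: 0.583
grasp_force: 0.0
t: 13.7
eef_pos: [0.399, -0.2973, 0.1578]
tool_rot: [-0.0, 0.983, 0.183, -0.001]
contact_force: [-0.6, 0.3, 0.1]
gripper_width: 0.589
grasp_force: 0.0
```

View pics/w8.png

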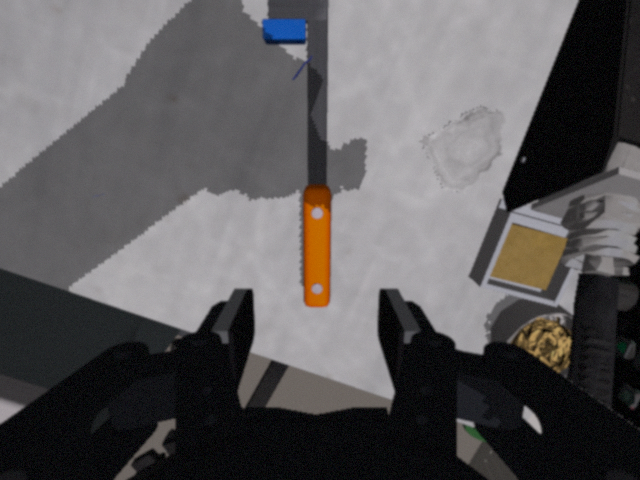

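The hook lies flat and released with its handle at (317,245), the relay rests in its crook at (284,30), and the gripper is clear.

```bash
python3 -c "
from station import bot
print(bot.hand_in())"
```

```text
the job is handed in; nothing more can be done
None
```

I drew the relay out to about 65 mm in front of the shelf, laid the hook flat and clear of it with the terminal block left in place, and handed the job in at about 14 s of the 42 s allowed; no verdict was shown.

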